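Sort returned slide canisters by weight

ROBOT

A 6-joint arm with a two-finger parallel gripper is mounted at the origin on the work surface. World frame = base frame: x ahead of the robot, y to its left, z up, the work surface at z = 0. Lengths are in mm, angles in degrees, forces in N, time in s.
With the tool pointing down it reaches from about 300 to 850 mm from the base axis. Payload 4.2 kg.
Tool frame: the origin (TCP) lies on the centre line of the jaws, within the pads' length; the fingertips stand 14 mm ahead of it and the grasp point (between the pads) lies 5 mm behind it (env.finger_overhang is the z of the fingertips in the tool frame, in mm); z points along the fingers, y is the line along which they close (so a half turn about z gives the same grasp; the last joint's range is limited). The gripper opens to 91 mm and grips with 3 to 60 N. Pads are 32 mm wide; open, the fingers measure 118 mm over their backs; the gripper's body (76 mm by 178 mm) begins 60 mm behind the grasp point.
Start: joints at [-1.146, 18.312, 89.639, -0, 72.044, -1.146], TCP at [575.015, 0, 227.976] pointing down, gripper open.
Joint ranges: [-177.97, 177.97], [-48.28, 115.42], [12.27, 149.76], [-77.06, 257.06], [2.81, 150.46], [-146.56, 146.56]. Speed limits (degrees/s): [147.25, 147.25, 180, 180, 180, 180].

INTERFACE

Orientations are given as [roll, pitch, yaw] about the fixed x, y, z axes, in that order (R = Rz(yaw) Ry(pitch) Rx(roll)).
In Python, from workcell import sensors, viewer, env gives the robot as it stands. The module is installed in compiled form; this text tells all that it offers.
- The arm moves only by the tool step_arm, never from a script. Its argument "plan" is one flat list of numbers, 6 for each row, row after row: the shift along the tool's x, y, z in cm, then the turn, a rotation vector about the tool's x, y, z in rad. In form: [x, y, z, wx, wy, wz, x, y, z, wx, wy, wz, ...]. A call has 1 to 5 rows; each row shifts and turns the commanded pose from where the row before left it, along the tool's axes as they then stand; what a row does not reach is not made up. A row lasts 1/12 s, in which the tool goes at most 41.7 mm and 7.16 degrees, less where a joint would pass 70% of its speed; a pose out of reach is approached as far as the arm can. A call is refused whole if a number of a shift passes 4.17 or a number of a turn 0.125, either way. A call with a gripper value outside its range is refused whole. "hand" is the finger opening in cm, from 0 to 9.12, set as the call begins (left out, the last holds). The fingers move at their own pace and stop on an object; "newtons" is the grip in N (left out, the last holds). Time passes only in rows, so rows that do not move let the fingers close. It gives the time, the measured TCP pose, the force, the opening and the grip force at its end, in the units of the state.
- sensors.state(): the state, without advancing time (a new reading comes with each control period).
- viewer.grab_frame(name): name is "scene" or "side" or "wrist"; returns a dict with "img" (480x640x3 uint8, red, green, blue), "fx", "fy", "cx", "cy" (pixels), "position" and "attitude" of the camera in the world. Camera axes: x right, y down, z forward; pixel columns grow to the right and rows downward; lengths in mm; the calibration is good to about 2 mm. A picture is of the moment at which its call begins. There is no depth.
- env.job_done(): hands the job in; it is judged then, once.
Trained networks look in a picture, given as the dict that the camera call returned (one of the last four; its "shot" number tells which), for a name from the list of things; names that differ only in an ending like _2 or _b are one class to them, and where a whole thing is asked for, a point or a joint stands for the part that bears it (a point fixed in the world has none). Each returns a list of dicts, best first, with "score" (0 to 1); they miss things now and then, are a little off and sometimes report something else, mostly with a low value. They report only what shows in the picture. A call takes as long as a camera call.
- viewer.boxes_of(name, picture): "location" ([column, row] in pixels, amid what is visible of it).
- viewer.pinpoint(name, picture): "location" ([column, row] in pixels: a listed point, or the origin of a listed thing).
The state is a dict: "time_s": time; "qpos": joint angles; "qvel": joint speeds; "effort": joint torques, N m; "ee_pos": TCP position; "ee_rot": TCP orientation; "force": force on the tool from outside, world axes, zero at the start; "torque": the same for the moment, N m; "gripper_width": finger opening in mm; "gripper_force": force on a finger pad.
Only numpy, scipy, OpenCV 4.12 (cv2) and the standard library are available. Lean on these libraries where they do the work, as an engineer would, in place of code of your own. Each camera call takes 0.05 s, during which the arm holds its last target. There are 200 camera calls.

TASK

Three closed slide canisters that look exactly alike have come back to the bench: one is empty, one half full of glass slides, one full, and only their weight tells which, so feel it as you lift them by the handle. Stand the empty one in the round steel basin, the half-full one in the square slatted crate and the full one in the oblong solid-sided tray, each set down gently and upright on the floor of its container. Never tip a canister over, and leave the other things on the bench where they are.

Things in the scene. Friction and masses are not known exactly. Their poses are not given: they have to be found in the camera images.
- canister_a_mid (a point): Centre of one of three identical closed white canisters with grey lids, 72 mm above its underside; z up. 70 mm square, lid top at 104 mm, 144 mm tall with its fixed steel handle: a straight bar along the canister's x, 62 mm long, 12 mm wide, 10 mm thick, its centre 67 mm above this point, 30 mm of free gap under it, a post at each end.
- canister_a: The whole canister a; origin at the centre of its underside, same axes. Of the three, one is empty (150 to 200 g in all), one half full of glass slides (350 to 450 g), one full (680 to 820 g). The letter says nothing of the contents, which change from run to run.
- canister_b_mid (a point): Centre of one of three identical closed white canisters with grey lids, 72 mm above its underside; z up. 70 mm square, lid top at 104 mm, 144 mm tall with its fixed steel handle: a straight bar along the canister's x, 62 mm long, 12 mm wide, 10 mm thick, its centre 67 mm above this point, 30 mm of free gap under it, a post at each end.
- canister_b: The whole canister b; origin at the centre of its underside, same axes. Of the three, one is empty (150 to 200 g in all), one half full of glass slides (350 to 450 g), one full (680 to 820 g). The letter says nothing of the contents, which change from run to run.
- canister_c_mid (a point): Centre of one of three identical closed white canisters with grey lids, 72 mm above its underside; z up. 70 mm square, lid top at 104 mm, 144 mm tall with its fixed steel handle: a straight bar along the canister's x, 62 mm long, 12 mm wide, 10 mm thick, its centre 67 mm above this point, 30 mm of free gap under it, a post at each end.
- canister_c: The whole canister c; origin at the centre of its underside, same axes. Of the three, one is empty (150 to 200 g in all), one half full of glass slides (350 to 450 g), one full (680 to 820 g). The letter says nothing of the contents, which change from run to run.
- basin_floor (a point): Round steel washing basin, fixed to the bench, 164 mm across at the rim, 45 mm high, flat inner floor about 134 mm across. This point is the centre of the inner floor, 5 mm above the bench.
- crate_floor (a point): Square grey crate with slatted sides, fixed, 150 mm by 150 mm outside, 62 mm high, walls 5 mm. This point is the centre of the inner floor, 5 mm above the bench.
- tray_floor (a point): Oblong grey tray with low solid sides, fixed, 130 mm (its x) by 190 mm (its y) outside, 40 mm high, walls 5 mm. This point is the centre of the inner floor, 5 mm above the bench.
- basin: The basin itself, origin at the centre of its underside, on the bench.
- crate: The crate itself, origin at the centre of its underside, on the bench.
- tray: The tray itself, origin at the centre of its underside, on the bench.
- jar_small: Bystander: small jar with an orange cap, 36 mm across, 62 mm high, standing between canisters; origin at its underside.
- vial: Bystander: small amber jar with a blue cap, 34 mm across, 55 mm high, standing between canisters; origin at its underside.
- reagent: Bystander: white bottle with a blue cap, 72 mm across, 150 mm high; origin at its underside.
- beaker: Bystander: open glass beaker, 74 mm across, 90 mm high; origin at its underside.
- tip_box: Bystander: blue box 80 by 120 by 50 mm; origin at its underside.
- spatula: Bystander: spatula 180 mm long lying on the bench along its x; origin at its underside.

How it is judged (in metres and radians):
At the end, for the whole second after the job is handed in: Empty canister in the basin, half-full in the crate, full in the tray: each upright within 0.12 rad, centre within 75 mm of the floor's middle and under 95 mm high, slower than 20 mm/s, its weight borne by the container (basin 1 to 2.7 N, crate 2.9 to 5.2 N, tray 5.6 to 10 N) (((horizontal distance between canister_a_mid and basin_floor below 0.075 m and height (world z) of canister_a_mid below 0.095 m and angle between canister_a_mid's own z axis and vertical below 0.12 rad and linear speed of canister_a below 0.02 m/s and contact force between canister_a and basin between 1 and 2.7 N) or (horizontal distance between canister_b_mid and basin_floor below 0.075 m and height (world z) of canister_b_mid below 0.095 m and angle between canister_b_mid's own z axis and vertical below 0.12 rad and linear speed of canister_b below 0.02 m/s and contact force between canister_b and basin between 1 and 2.7 N) or (horizontal distance between canister_c_mid and basin_floor below 0.075 m and height (world z) of canister_c_mid below 0.095 m and angle between canister_c_mid's own z axis and vertical below 0.12 rad and linear speed of canister_c below 0.02 m/s and contact force between canister_c and basin between 1 and 2.7 N)) and ((horizontal distance between canister_a_mid and crate_floor below 0.075 m and height (world z) of canister_a_mid below 0.095 m and angle between canister_a_mid's own z axis and vertical below 0.12 rad and linear speed of canister_a below 0.02 m/s and contact force between canister_a and crate between 2.9 and 5.2 N) or (horizontal distance between canister_b_mid and crate_floor below 0.075 m and height (world z) of canister_b_mid below 0.095 m and angle between canister_b_mid's own z axis and vertical below 0.12 rad and linear speed of canister_b below 0.02 m/s and contact force between canister_b and crate between 2.9 and 5.2 N) or (horizontal distance between canister_c_mid and crate_floor below 0.075 m and height (world z) of canister_c_mid below 0.095 m and angle between canister_c_mid's own z axis and vertical below 0.12 rad and linear speed of canister_c below 0.02 m/s and contact force between canister_c and crate between 2.9 and 5.2 N)) and ((horizontal distance between canister_a_mid and tray_floor below 0.075 m and height (world z) of canister_a_mid below 0.095 m and angle between canister_a_mid's own z axis and vertical below 0.12 rad and linear speed of canister_a below 0.02 m/s and contact force between canister_a and tray between 5.6 and 10 N) or (horizontal distance between canister_b_mid and tray_floor below 0.075 m and height (world z) of canister_b_mid below 0.095 m and angle between canister_b_mid's own z axis and vertical below 0.12 rad and linear speed of canister_b below 0.02 m/s and contact force between canister_b and tray between 5.6 and 10 N) or (horizontal distance between canister_c_mid and tray_floor below 0.075 m and height (world z) of canister_c_mid below 0.095 m and angle between canister_c_mid's own z axis and vertical below 0.12 rad and linear speed of canister_c below 0.02 m/s and contact force between canister_c and tray between 5.6 and 10 N))); the robot touches nothing.
It fails at once if a canister is tipped by more than 0.7 rad (angle between any of canister_a_mid, canister_b_mid, canister_c_mid's own z axis and vertical above 0.7 rad).
It fails at once if a canister is dropped or knocked: it moves faster than 0.45 m/s while the fingers do not hold it ((linear speed of canister_a above 0.45 m/s and contact force between the fingers and canister_a below 0.5 N) or (linear speed of canister_b above 0.45 m/s and contact force between the fingers and canister_b below 0.5 N) or (linear speed of canister_c above 0.45 m/s and contact force between the fingers and canister_c below 0.5 N)).
It fails at once if one of the other things on the bench is moved more than 40 mm (distance of any of jar_small, vial, reagent, beaker, tip_box, spatula from where it was at the start of the episode above 0.04 m).
It also fails if it takes over 72 s, if anything falls off the work surface, if the arm or the gripper's body presses on something with over 40 N, if the wrist force passes 120 N, or if a joint passes its speed limit or range.

## Working session

There is one attempt and no reset: what is moved stays moved. The work goes in short steps, Python scripts to look and compute and a tool call to move; the robot and the scene stay as the last step left them, time stands still between calls to the robot, and variables do not carry over. Pictures are saved under pics/ and viewed, at most 10 in all, crops included, and the job is handed in when it is done.

Besides the shell and the picture viewer there is one more tool, called after "Call:" by a JSON object that holds its "api" and its "payload". step_arm: Moves the arm, as the interface text tells. Its arguments: {"type":"object","properties":{"plan":{"type":"array","items":{"type":"number"}},"hand":{"type":"number"},"newtons":{"type":"number"}},"required":["plan"]}

```bash
mkdir -p pics; cat > h.py <<'E'
import numpy as np, cv2
from scipy.spatial.transform import Rotation as R
from workcell import sensors, viewer, env
def P(f):
    a=np.array(f["attitude"],float)
    M=a if a.shape==(3,3) else (R.from_euler('xyz',a,degrees=True).as_matrix() if a.size==3 else None)
    return M,np.array(f["position"],float)
def ray(f,px):
    M,p=P(f); d=M@np.array([(px[0]-f["cx"])/f["fx"],(px[1]-f["cy"])/f["fy"],1]); return p,d/np.linalg.norm(d)
def atz(f,px,z):
    p,d=ray(f,px); return p+d*(z-p[2])/d[2]
def tri(rs):
    A=np.zeros((3,3));b=np.zeros(3)
    for p,d in rs:
        Q=np.eye(3)-np.outer(d,d);A+=Q;b+=Q@p
    return np.linalg.solve(A,b)
def proj(f,X):
    M,p=P(f);c=M.T@(np.array(X)-p);return [f["fx"]*c[0]/c[2]+f["cx"],f["fy"]*c[1]/c[2]+f["cy"]]
def save(f,n): cv2.imwrite("pics/"+n,cv2.cvtColor(f["img"],cv2.COLOR_RGB2BGR))
E
python3 - <<'E'
from h import *
Z={"canister_a_mid":72,"basin_floor":5,"crate_floor":5,"tray_floor":5,"jar_small":0,"vial":0,"reagent":0,"beaker":0,"tip_box":0}
print(sensors.state())
for n in["scene","side","wrist"]:
    f=viewer.grab_frame(n);save(f,n+"0.png");print(n,f["position"],f["attitude"],f["fx"])
    for k,z in Z.items():
        for d in viewer.pinpoint(k,f)[:4]:
            if d["score"]>.3: print(k,np.round(d["location"]),round(d["score"],2),atz(f,d["location"],z).round())
E
```

```text
{'time_s': 0.0, 'qpos': array([-1.14575949e+00,  1.83506501e+01,  8.97074073e+01, -5.59045470e-04,
        7.20434846e+01, -1.14558615e+00]), 'qvel': array([-0.04878139, -0.02203923,  0.05289449, -0.05203196,  0.00439836,
        0.00716272]), 'effort': array([-5.01459035e-04, -4.12465632e+01, -2.31973493e+01,  7.28826877e-02,
        4.58198413e-02, -1.41870069e-04]), 'ee_pos': array([5.74510630e+02, 9.13452285e-03, 2.27123412e+02]), 'ee_rot': array([-1.79898468e+02, -1.49871646e-03,  8.99999982e+01]), 'force': array([ 0.80042098, -0.10107244, -0.41259184]), 'torque': array([-0.04208593,  0.0203494 ,  0.00922972]), 'gripper_force': 0.0, 'gripper_width': 91.2963743376254}
scene [ 951.58956719 -158.80042806  948.55819678] [-150.55534176    0.61666872   70.61130127] 464.0872611006749
canister_a_mid [399. 204.] 0.83 [459. 193.  72.]
basin_floor [449. 290.] 0.87 [663. 231.   5.]
basin_floor [400. 208.] 0.75 [431. 219.   5.]
crate_floor [245. 358.] 0.8 [ 659. -230.    5.]
crate_floor [450. 287.] 0.51 [658. 235.   5.]
tray_floor [344. 322.] 0.6 [654. -13.   5.]
jar_small [273. 245.] 0.7 [ 
[... 457 characters left out ...]
92.  72.]
basin_floor [178. 337.] 0.71 [661. 224.   5.]
crate_floor [280. 191.] 0.61 [ 653. -230.    5.]
tray_floor [240. 255.] 0.82 [648.  -9.   5.]
jar_small [348. 256.] 0.65 [ 433. -101.   -0.]
vial [318. 325.] 0.89 [424.  93.   0.]
reagent [194. 455.] 0.82 [518. 414.   0.]
reagent [238. 254.] 0.43 [656. -15.   0.]
beaker [377. 172.] 0.63 [ 464. -392.    0.]
tip_box [361. 459.] 0.56 [258. 314.   0.]
wrist [575.19875471  79.23496803 383.74298557] [ 1.63604287e+02 -2.72681879e-02  3.34242718e-02] 416.67352191649337
crate_floor [390. 420.] 0.81 [ 656. -233.    5.]
crate_floor [192. 228.] 0.64 [459. -19.   5.]
tray_floor [402. 217.] 0.59 [656.  -7.   5.]
vial [142.  97.] 0.79 [424.  98.   0.]
```

View pics/scene0.png

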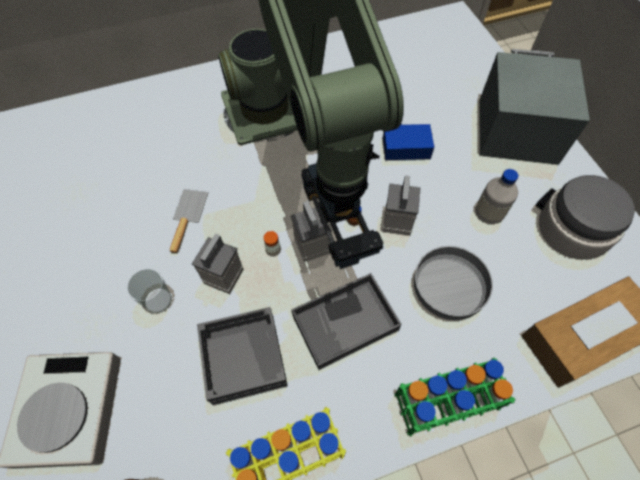

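View pics/side0.png

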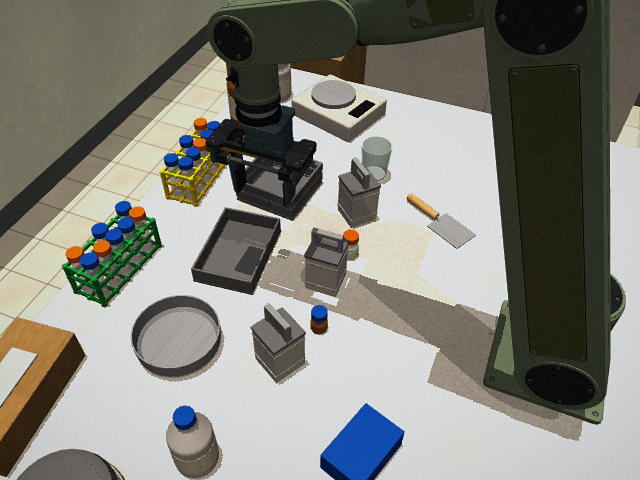

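The canisters stand at scene (402,207), (310,235) and (218,262), and at side (279,338), (326,262) and (359,195). The containers match what the networks report. I need the handle yaws, so I'll take enlarged crops.

```bash
python3 - <<'E'
import cv2,numpy as np
def c(n,u,v,s): 
    i=cv2.imread(f"pics/{n}0.png")[v:v+s,u:u+s]; return cv2.resize(i,(266,266),interpolation=cv2.INTER_CUBIC)
a=np.hstack([c("scene",365,165,76),c("scene",272,185,76),c("scene",180,220,76)])
b=np.hstack([c("side",241,290,76),c("side",288,215,76),c("side",322,145,76)])
cv2.imwrite("pics/crops.png",np.vstack([a,b]))
E
```

```text
(no output)
```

View pics/crops.png

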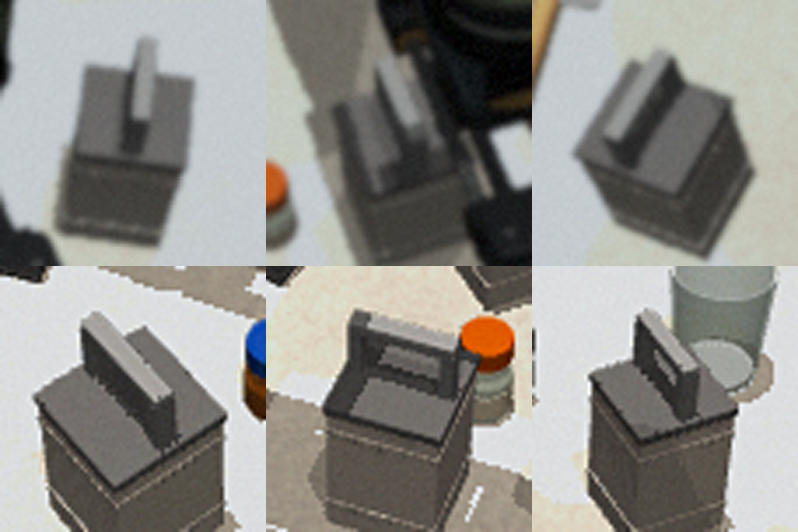

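View pics/wrist0.png

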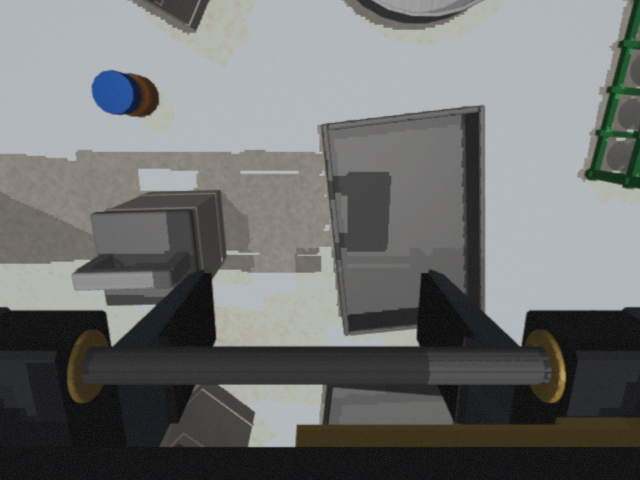

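```bash
python3 - <<'E'
from h import *
s=viewer.grab_frame("scene");d=viewer.grab_frame("side")
C={1:[(407,176.4),(405.3,199.9),(287.9,328),(266.7,304.3)],2:[(305.4,201.3),(314.9,222.7),(343.1,237),(315.4,229.6)],3:[(217.1,236.3),(204.6,257.1),(367.1,171),(355.1,159)]}
for k,(a,b,c,e) in C.items():
    for q in[(c,e),(e,c)]:
        X=[tri([ray(s,a),ray(d,q[0])]),tri([ray(s,b),ray(d,q[1])])];v=X[1]-X[0]
        print(k,(X[0]+X[1]).round()/2,"len",np.linalg.norm(v).round(),"yaw",np.degrees(np.arctan2(v[1],v[0])).round(1),v.round(), "at z144 scene",((atz(s,a,144)+atz(s,b,144))/2).round(),"side",((atz(d,c,144)+atz(d,e,144))/2).round())
for n in["basin_floor","crate_floor","tray_floor"]:
    print(n,tri([ray(f,viewer.pinpoint(n,f)[0]["location"]) for f in(s,d)]).round())
w=viewer.grab_frame("wrist")
print("tray corners",[atz(w,p,40).round() for p in[(323,125),(482,106),(346,333)]])
print(sensors.state()["force"], sensors.state()["qpos"])
E
```

```text
1 [462.  195.5 140.5] len 62.0 yaw -28.8 [ 54. -30.   1.] at z144 scene [466. 195. 144.] side [460. 196. 144.]
1 [462. 195. 139.] len 82.0 yaw -155.7 [-12.  -5. -81.] at z144 scene [466. 195. 144.] side [460. 196. 144.]
2 [451. -17. 143.] len 56.0 yaw 1.7 [56.  2. -0.] at z144 scene [454. -16. 144.] side [449. -18. 144.]
2 [451.  -16.5 143. ] len 55.0 yaw -139.2 [-14. -12. -52.] at z144 scene [454. -16. 144.] side [449. -18. 144.]
3 [ 461.5 -228.5  145. ] len 50.0 yaw -41.8 [ 37. -33.  -3.] at z144 scene [ 465. -226.  144.] side [ 460. -234.  144.]
3 [ 461.5 -229.5  143.5] len 82.0 yaw -103.0 [-10. -44. -68.] at z144 scene [ 465. -226.  144.] side [ 460. -234.  144.]Traceback (most recent call last):
  File "<stdin>", line 9, in <module>
IndexError: list index out of range
```

```bash
cat >> h.py <<'E'
def plan(*wps,smooth=True):
    """wps: (x,y,z,yaw_deg,nrows) tool pointing down; prints rows in calls of 5"""
    s=sensors.state();p=np.array(s["ee_pos"],float);y=np.radians(s["ee_rot"][2]); rows=[]
    err=[s["ee_rot"][0],s["ee_rot"][1]]
    for X in wps:
        q=np.array(X[:3],float);t=np.radians(X[3]);dy=(t-y+np.pi)%(2*np.pi)-np.pi;n=X[4];p0,y0=p.copy(),y
        for i in range(1,n+1):
            a=i/n; a=.5*a+.5*a*a*(3-2*a) if smooth else a
            pn=p0+(q-p0)*a;yn=y0+dy*a;d=(pn-p)/10
            # executed in frame at row start
            r=[np.cos(y)*d[0]+np.sin(y)*d[1],np.sin(y)*d[0]-np.cos(y)*d[1],-d[2],0,0,-(yn-y)]
            r=[round(v,2) for v in r[:3]]+[0,0,round(r[5],3)]
            rows.append([float(v) if v else 0 for v in r]);
            dd=np.array(r[:3])*10
            p=p+np.array([np.cos(y)*dd[0]+np.sin(y)*dd[1],np.sin(y)*dd[0]-np.cos(y)*dd[1],-dd[2]]);y=y-r[5]
    for i in range(0,len(rows),5): print(sum(rows[i:i+5],[]))
    print("t",s["time_s"],"now",s["ee_pos"].round(1),s["ee_rot"].round(1),"F",s["force"].round(2),"max",np.abs(rows).max(0))
E
python3 -c "
from h import *
plan((452,-17,215,180,15))"
```

```text
[-0.07, -0.49, 0.05, 0, 0, -0.062, -0.05, -0.63, 0.07, 0, 0, -0.081, 0.01, -0.76, 0.08, 0, 0, -0.096, 0.09, -0.85, 0.09, 0, 0, -0.108, 0.19, -0.92, 0.09, 0, 0, -0.118]
[0.32, -0.93, 0.11, 0, 0, -0.126, 0.45, -0.92, 0.1, 0, 0, -0.129, 0.57, -0.87, 0.11, 0, 0, -0.131, 0.67, -0.77, 0.11, 0, 0, -0.129, 0.74, -0.66, 0.1, 0, 0, -0.125]
[0.77, -0.53, 0.1, 0, 0, -0.119, 0.75, -0.4, 0.09, 0, 0, -0.108, 0.71, -0.28, 0.08, 0, 0, -0.096, 0.61, -0.17, 0.06, 0, 0, -0.08, 0.48, -0.1, 0.05, 0, 0, -0.063]
t 1.7 now [575.   -0.  227.9] [180.   0.  90.] F [ 0.04 -0.73  0.12] max [0.77  0.93  0.11  0.    0.    0.131]
```

Call:
{"api": "step_arm", "payload": {"plan": [-0.34,-2.46,0.26,0,0,-0.05,-0.34,-2.46,0.26,0,0,-0.05,-0.34,-2.46,0.26,0,0,0.0,-0.34,-2.46,0.26,0,0,0.05,-0.34,-2.46,0.26,0,0,0.05]}}

```text
time_s: 2.12
ee_pos: [452.2, -24.6, 214.8]
ee_rot: [180.0, 0.0, 89.9]
force: [0.7, -0.3, -0.0]
gripper_width: 91.3
gripper_force: 0.0
```

Call:
{"api": "step_arm", "payload": {"plan": [0,0,0,0,0,-0.12,0,0,0,0,0,-0.12,0,0,0,0,0,-0.12,0,0,0,0,0,-0.12,0,0,0,0,0,-0.12]}}

```text
time_s: 2.53
ee_pos: [453.3, -24.4, 215.2]
ee_rot: [180.0, 0.0, 124.7]
force: [-0.2, 0.2, 0.5]
gripper_width: 91.1
gripper_force: 0.0
```

Call:
{"api": "step_arm", "payload": {"plan": [0,0,0,0,0,-0.12,0,0,0,0,0,-0.12,0,0,0,0,0,-0.12,0,0,0,0,0,-0.12,0,0,0,0,0,-0.12]}}

```text
time_s: 2.95
ee_pos: [453.3, -24.3, 215.1]
ee_rot: [180.0, 0.0, 159.1]
force: [-0.0, -0.1, -0.5]
gripper_width: 91.3
gripper_force: 0.0
```

Call:
{"api": "step_arm", "payload": {"plan": [0,0,0,0,0,-0.12,0,0,0,0,0,-0.12,0,0,0,0,0,-0.12,0,0,0,0,0,0]}}

```text
time_s: 3.28
ee_pos: [453.4, -24.3, 215.1]
ee_rot: [-180.0, 0.0, 179.5]
force: [0.5, 0.3, -0.0]
gripper_width: 91.1
gripper_force: 0.0
```

```bash
python3 - <<'E'
from h import *
s=sensors.state();f=viewer.grab_frame("wrist");save(f,"w1.png")
print(s["time_s"],s["ee_pos"],s["ee_rot"],s["qpos"].round(),s["force"])
d=viewer.pinpoint("canister_a_mid",f)[:2]
print([(x["score"],x["location"],atz(f,x["location"],72)) for x in d])
print("TCP axis px z139",proj(f,[s["ee_pos"][0],s["ee_pos"][1],144]))
E
```

```text
3.2833 [453.37408989 -24.34872139 215.06937872] [-1.79996374e+02  2.07800771e-02  1.79492465e+02] [ -5.   8. 106.  -0.  66. -94.] [ 0.47785269  0.3266558  -0.03353596]
[(0.96, [611.8, 243.4], array([464.3672707 , 196.27671769,  72.        ]))]
TCP axis px z139 [np.float64(317.1888962333856), np.float64(263.86772573189285)]
```

View pics/w1.png

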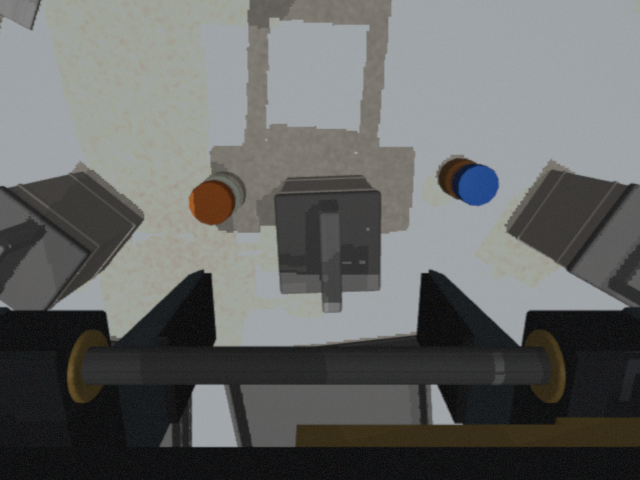

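Call:
{"api": "step_arm", "payload": {"plan": [0.15,0.26,2.0,0,0,0,0.15,0.26,2.0,0,0,0,0.15,0.26,2.0,0,0,0,0,0,1.6,0,0,0,0,0,0.5,0,0,0]}}

```text
time_s: 3.8
ee_pos: [447.3, -16.3, 131.9]
ee_rot: [180.0, -0.2, 179.3]
force: [0.2, 0.3, -0.1]
gripper_width: 91.4
gripper_force: 0.0
```

Call:
{"api": "step_arm", "payload": {"plan": [0,0,0,0,0,0,0,0,0,0,0,0,0,0,0,0,0,0,0,0,0,0,0,0,0,0,0,0,0,0], "hand": 0, "newtons": 35}}

```text
time_s: 4.22
ee_pos: [449.5, -16.6, 134.8]
ee_rot: [-180.0, 0.1, 179.4]
force: [-0.7, 0.5, -0.4]
gripper_width: 61.1
gripper_force: 0.0
```

Call:
{"api": "step_arm", "payload": {"plan": [0,0,0,0,0,0,0,0,0,0,0,0,0,0,0,0,0,0,0,0,0,0,0,0,0,0,0,0,0,0]}}

```text
time_s: 4.63
ee_pos: [448.9, -16.5, 134.0]
ee_rot: [180.0, 0.0, 179.4]
force: [1.8, -0.0, -0.9]
gripper_width: 27.8
gripper_force: 0.0
```

Call:
{"api": "step_arm", "payload": {"plan": [0,0,0,0,0,0,0,0,0,0,0,0,0,0,0,0,0,0,0,0,0,0,0,0,0,0,0,0,0,0]}}

```text
time_s: 5.05
ee_pos: [449.1, -16.4, 133.9]
ee_rot: [180.0, 0.0, 179.4]
force: [1.6, 0.7, -1.4]
gripper_width: 11.7
gripper_force: 35.0
```

Call:
{"api": "step_arm", "payload": {"plan": [0,0,-0.2,0,0,0,0,0,-0.4,0,0,0,0,0,-0.4,0,0,0,0,0,-0.5,0,0,0,0,0,-0.5,0,0,0]}}

```text
time_s: 5.47
ee_pos: [448.6, -16.5, 154.1]
ee_rot: [180.0, -0.0, 179.4]
force: [0.2, 0.8, -8.2]
gripper_width: 11.5
gripper_force: 35.0
```

Call:
{"api": "step_arm", "payload": {"plan": [0,0,-1.0,0,0,0,0,0,-1.5,0,0,0,0,0,-1.5,0,0,0,0,0,-1.5,0,0,0,0,0,-1.0,0,0,0]}}

```text
time_s: 5.88
ee_pos: [449.3, -16.5, 220.7]
ee_rot: [-180.0, 0.1, 179.4]
force: [0.3, -0.5, -7.8]
gripper_width: 11.9
gripper_force: 35.0
```

Call:
{"api": "step_arm", "payload": {"plan": [0,0,-0.5,0,0,0,0,0,0,0,0,0,0,0,0,0,0,0,0,0,0,0,0,0,0,0,0,0,0,0]}}

```text
time_s: 6.3
ee_pos: [448.3, -16.5, 223.1]
ee_rot: [180.0, -0.1, 179.4]
force: [0.2, 0.6, -8.3]
gripper_width: 11.4
gripper_force: 35.0
```

```bash
python3 - <<'E'
from h import *
s=sensors.state();print(s)
E
```

```text
{'time_s': 6.3, 'qpos': array([-3.57217471e+00,  7.12746002e+00,  1.05361624e+02,  7.75920862e-04,
        6.76246216e+01, -9.29537658e+01]), 'qvel': array([ 0.01557822,  0.11856867, -0.17198775,  0.05757645, -0.03837711,
        0.04316541]), 'effort': array([ 1.97957765e-03, -3.31589055e+01, -2.53734416e+01, -3.42983147e-02,
        4.54007601e-02, -6.30707273e-04]), 'ee_pos': array([448.28492076, -16.45871241, 223.07635798]), 'ee_rot': array([ 1.79993425e+02, -1.13517855e-01,  1.79381302e+02]), 'force': array([ 0.1838088 ,  0.59364802, -8.26755382]), 'torque': array([0.1347262 , 0.04278792, 0.03129991]), 'gripper_force': 34.964885115623474, 'gripper_width': 11.439457564172697}
```

Call:
{"api": "step_arm", "payload": {"plan": [-0.4,0,0,0,0,0,-0.8,0,0,0,0,0,-1.2,0,0,0,0,0,-1.6,0,0,0,0,0,-2,0.07,0,0,0,0]}}

```text
time_s: 6.72
ee_pos: [510.1, -16.5, 223.8]
ee_rot: [-180.0, -0.0, 179.4]
force: [0.8, -1.1, -7.6]
gripper_width: 11.7
gripper_force: 35.0
```

Call:
{"api": "step_arm", "payload": {"plan": [-2,0.14,0,0,0,0,-2,0.14,0,0,0,0,-2,0.14,0,0,0,0,-2,0.14,0,0,0,0,-2,0.07,0,0,0,0]}}

```text
time_s: 7.13
ee_pos: [611.3, -11.0, 223.1]
ee_rot: [180.0, 0.0, 179.4]
force: [0.2, -0.1, -7.0]
gripper_width: 11.9
gripper_force: 35.0
```

Call:
{"api": "step_arm", "payload": {"plan": [-1.6,0,0,0,0,0,-1.2,0,0,0,0,0,-0.8,0,0,0,0,-0.03,-0.4,0,0,0,0,-0.06,-0.25,0,0,0,0,-0.03]}}

```text
time_s: 7.55
ee_pos: [653.6, -11.3, 222.6]
ee_rot: [-180.0, 0.0, -173.6]
force: [-0.4, -0.2, -7.0]
gripper_width: 11.5
gripper_force: 35.0
```

Call:
{"api": "step_arm", "payload": {"plan": [0,0,0.6,0,0,0,0,0,1.2,0,0,0,0,0,1.8,0,0,0,0,0,1.8,0,0,0,0,0,1.2,0,0,0]}}

```text
time_s: 7.97
ee_pos: [651.0, -11.3, 154.9]
ee_rot: [180.0, -0.2, -173.8]
force: [-1.2, 0.0, -8.4]
gripper_width: 12.0
gripper_force: 35.0
```

Call:
{"api": "step_arm", "payload": {"plan": [0,0,0.5,0,0,0,0,0,0.2,0,0,0,0,0,0.2,0,0,0,0,0,0,0,0,0]}}

```text
time_s: 8.3
ee_pos: [652.1, -11.3, 149.3]
ee_rot: [-180.0, 0.1, -173.8]
force: [-0.1, -0.5, -7.2]
gripper_width: 11.5
gripper_force: 35.0
```

Call:
{"api": "step_arm", "payload": {"plan": [0,0,0.2,0,0,0,0,0,0.2,0,0,0,0,0,0.2,0,0,0,0,0,0.2,0,0,0,0,0,0.1,0,0,0]}}

```text
time_s: 8.72
ee_pos: [651.3, -11.3, 139.8]
ee_rot: [180.0, -0.0, -173.7]
force: [0.1, 0.5, -7.5]
gripper_width: 11.6
gripper_force: 35.0
```

Call:
{"api": "step_arm", "payload": {"plan": [0,0,0.1,0,0,0,0,0,0.05,0,0,0,0,0,0.05,0,0,0,0,0,0,0,0,0]}}

```text
time_s: 9.05
ee_pos: [651.5, -11.2, 139.0]
ee_rot: [180.0, 0.0, -173.7]
force: [-1.5, 0.7, -0.6]
gripper_width: 11.6
gripper_force: 35.0
```

Call:
{"api": "step_arm", "payload": {"plan": [0,0,0,0,0,0,0,0,0,0,0,0,0,0,0,0,0,0,0,0,0,0,0,0,0,0,0,0,0,0], "hand": 9.12}}

```text
time_s: 9.47
ee_pos: [651.9, -11.4, 138.4]
ee_rot: [-180.0, 0.1, -173.7]
force: [-0.2, -0.5, -0.1]
gripper_width: 42.2
gripper_force: 0.0
```

Call:
{"api": "step_arm", "payload": {"plan": [0,0,-0.6,0,0,0,0,0,-1.5,0,0,0,0,0,-2.0,0,0,0,0,0,-2.0,0,0,0,0,0,-1.5,0,0,0]}}

```text
time_s: 9.88
ee_pos: [652.1, -11.4, 216.2]
ee_rot: [-180.0, 0.1, -173.7]
force: [0.5, 0.3, -0.4]
gripper_width: 75.7
gripper_force: 0.0
```

Call:
{"api": "step_arm", "payload": {"plan": [0,0,0,0,0,0.12,0,0,0,0,0,0.12,0,0,0,0,0,0.12,0,0,0,0,0,0.12,0,0,0,0,0,0.12]}}

```text
time_s: 10.3
ee_pos: [651.6, -11.3, 214.6]
ee_rot: [180.0, 0.0, 151.5]
force: [-0.7, 0.3, -0.8]
gripper_width: 91.1
gripper_force: 0.0
```

Call:
{"api": "step_arm", "payload": {"plan": [1.4,0.5,0,0,0,0,2.6,0.8,0,0,0,0,3,1,0,0,0,0,3,1,0,0,0,0,3,1,0,0,0,0]}}

```text
time_s: 10.72
ee_pos: [556.3, 88.6, 214.4]
ee_rot: [180.0, 0.0, 151.8]
force: [-0.3, 0.0, 0.3]
gripper_width: 90.7
gripper_force: 0.0
```

Call:
{"api": "step_arm", "payload": {"plan": [3,1,0,0,0,0,3,1,0,0,0,0,3,1,0,0,0,0,2.4,0.8,0,0,0,0,1.2,0.4,0,0,0,0]}}

```text
time_s: 11.13
ee_pos: [463.9, 185.9, 214.7]
ee_rot: [180.0, -0.0, 152.0]
force: [0.0, -0.3, -0.3]
gripper_width: 91.4
gripper_force: 0.0
```

Call:
{"api": "step_arm", "payload": {"plan": [0.3,0.1,0,0,0,0,0,0,0,0,0,0]}}

```text
time_s: 11.3
ee_pos: [463.9, 186.8, 214.4]
ee_rot: [180.0, 0.1, 152.0]
force: [0.7, -0.3, -1.0]
gripper_width: 90.8
gripper_force: 0.0
```

```bash
python3 - <<'E'
from h import *
s=sensors.state();f=viewer.grab_frame("wrist");save(f,"w2.png")
print(s["time_s"],s["ee_pos"],s["ee_rot"],s["qpos"].round(),s["force"])
d=viewer.pinpoint("canister_a_mid",f)[:2]
print([(x["score"],x["location"],atz(f,x["location"],72)) for x in d])
print("TCP axis px",proj(f,[s["ee_pos"][0],s["ee_pos"][1],144]))
E
```

```text
11.3 [463.85309974 186.83532321 214.4494361 ] [1.79966528e+02 7.52830256e-02 1.51958239e+02] [ 21.  12. 100.  -0.  67. -41.] [ 0.68612345 -0.31248267 -1.03100055]
[]
TCP axis px [np.float64(316.7320765742403), np.float64(263.562814867558)]
```

View pics/w2.png

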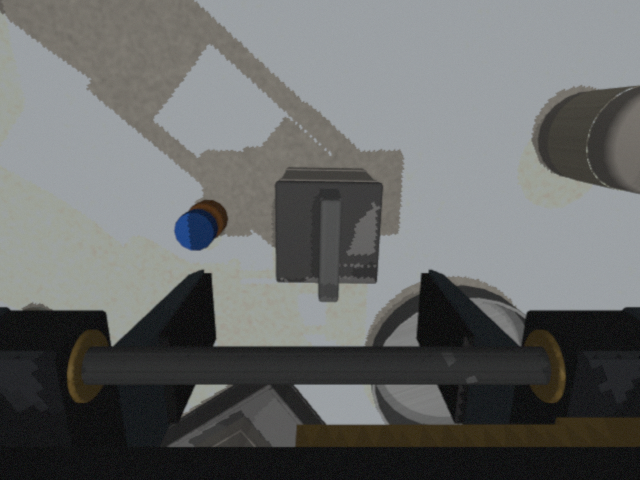

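Call:
{"api": "step_arm", "payload": {"plan": [0.35,0.2,2.0,0,0,0,0.35,0.2,2.0,0,0,0,0.35,0.2,2.0,0,0,0,0,0,1.6,0,0,0,0,0,0.45,0,0,0]}}

```text
time_s: 11.82
ee_pos: [456.7, 195.4, 130.9]
ee_rot: [-179.8, -0.2, 151.8]
force: [0.1, -0.0, -0.8]
gripper_width: 91.0
gripper_force: 0.0
```

Call:
{"api": "step_arm", "payload": {"plan": [0,0,0,0,0,0,0,0,0,0,0,0,0,0,0,0,0,0,0,0,0,0,0,0,0,0,0,0,0,0], "hand": 0}}

```text
time_s: 12.23
ee_pos: [457.8, 196.9, 134.4]
ee_rot: [179.9, 0.1, 151.9]
force: [0.1, 0.5, 0.3]
gripper_width: 60.8
gripper_force: 0.0
```

Call:
{"api": "step_arm", "payload": {"plan": [0,0,0,0,0,0,0,0,0,0,0,0,0,0,0,0,0,0,0,0,0,0,0,0,0,0,0,0,0,0]}}

```text
time_s: 12.65
ee_pos: [457.1, 196.9, 133.5]
ee_rot: [180.0, 0.0, 151.9]
force: [0.6, -0.3, 0.2]
gripper_width: 27.0
gripper_force: 0.0
```

Call:
{"api": "step_arm", "payload": {"plan": [0,0,0,0,0,0,0,0,0,0,0,0,0,0,0,0,0,0,0,0,0,0,0,0,0,0,0,0,0,0]}}

```text
time_s: 13.07
ee_pos: [457.1, 196.9, 133.4]
ee_rot: [180.0, 0.0, 151.9]
force: [-0.3, 0.5, -1.0]
gripper_width: 11.6
gripper_force: 35.0
```

Call:
{"api": "step_arm", "payload": {"plan": [0,0,-0.2,0,0,0,0,0,-0.4,0,0,0,0,0,-0.4,0,0,0,0,0,-0.5,0,0,0,0,0,-0.5,0,0,0]}}

```text
time_s: 13.48
ee_pos: [457.2, 196.8, 154.1]
ee_rot: [180.0, 0.0, 151.9]
force: [0.3, 0.7, -1.8]
gripper_width: 11.9
gripper_force: 35.0
```

Call:
{"api": "step_arm", "payload": {"plan": [0,0,-1.0,0,0,0,0,0,-1.5,0,0,0,0,0,-1.5,0,0,0,0,0,-1.5,0,0,0,0,0,-1.0,0,0,0]}}

```text
time_s: 13.9
ee_pos: [457.7, 197.1, 220.7]
ee_rot: [179.9, 0.1, 151.9]
force: [0.7, 1.1, -1.6]
gripper_width: 11.8
gripper_force: 35.0
```

Call:
{"api": "step_arm", "payload": {"plan": [0,0,-0.5,0,0,0,0,0,0,0,0,0,0,0,0,0,0,0,0,0,0,0,0,0,0,0,0,0,0,0]}}

```text
time_s: 14.32
ee_pos: [456.7, 196.6, 222.6]
ee_rot: [-179.9, -0.1, 151.9]
force: [-0.1, -0.7, -1.2]
gripper_width: 11.9
gripper_force: 35.0
```

Call:
{"api": "step_arm", "payload": {"plan": [0,0,0,0,0,0]}}

```text
time_s: 14.4
ee_pos: [456.8, 196.7, 222.7]
ee_rot: [-179.9, -0.1, 151.9]
force: [0.3, -0.4, -1.8]
gripper_width: 11.7
gripper_force: 35.0
```

```bash
python3 - <<'E'
from h import *
for v in("scene","side"):
    f=viewer.grab_frame(v); save(f,v+"2.png")
    for n in["basin_floor","crate_floor"]:
        print(v,n,[(x["score"],atz(f,x["location"],5).round()) for x in viewer.pinpoint(n,f)[:2]])
print(sensors.state()["force"])
E
```

```text
scene basin_floor [(0.75, array([656., 231.,   5.]))]
scene crate_floor [(0.61, array([ 661., -227.,    5.])), (0.2, array([657., -11.,   5.]))]
side basin_floor [(0.63, array([657., 229.,   5.])), (0.32, array([ 481., -310.,    5.]))]
side crate_floor [(0.35, array([649., 237.,   5.]))]
[ 0.72758889 -0.30610856 -1.20134075]
```

View pics/scene2.png

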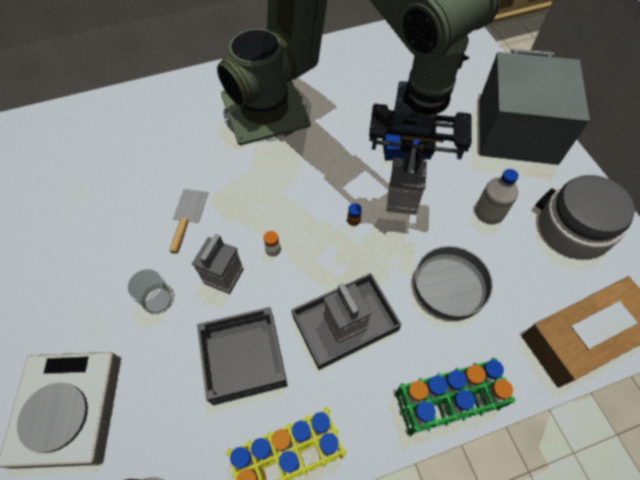

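Call:
{"api": "step_arm", "payload": {"plan": [-0.32,0.24,0,0,0,0,-0.64,0.49,0,0,0,0,-0.97,0.73,0,0,0,0,-1.29,0.98,0,0,0,0,-1.61,1.22,0,0,0,0]}}

```text
time_s: 15.12
ee_pos: [517.7, 206.5, 223.6]
ee_rot: [180.0, 0.0, 151.9]
force: [0.8, 0.7, -1.4]
gripper_width: 11.6
gripper_force: 35.0
```

Call:
{"api": "step_arm", "payload": {"plan": [-1.61,1.22,0,0,0,0,-1.61,1.22,0,0,0,0,-1.61,1.22,0,0,0,0,-1.61,1.22,0,0,0,0,-1.61,1.22,0,0,0,0]}}

```text
time_s: 15.53
ee_pos: [618.5, 222.4, 223.1]
ee_rot: [180.0, 0.0, 151.9]
force: [-0.3, -0.2, -1.1]
gripper_width: 11.8
gripper_force: 35.0
```

Call:
{"api": "step_arm", "payload": {"plan": [-1.29,0.98,0,0,0,0,-0.97,0.73,0,0,0,0,-0.64,0.49,0,0,0,0,-0.32,0.24,0,0,0,0,-0.22,0.17,0,0,0,0]}}

```text
time_s: 15.95
ee_pos: [659.8, 229.0, 222.9]
ee_rot: [-180.0, -0.0, 151.9]
force: [0.9, -0.6, -2.4]
gripper_width: 11.9
gripper_force: 35.0
```

Call:
{"api": "step_arm", "payload": {"plan": [0,0,0.6,0,0,0,0,0,1.2,0,0,0,0,0,1.8,0,0,0,0,0,1.8,0,0,0,0,0,1.2,0,0,0]}}

```text
time_s: 16.37
ee_pos: [657.9, 228.7, 155.6]
ee_rot: [-179.9, -0.1, 151.9]
force: [0.2, -0.8, -2.2]
gripper_width: 11.7
gripper_force: 35.0
```

Call:
{"api": "step_arm", "payload": {"plan": [0,0,0.5,0,0,0,0,0,0.2,0,0,0,0,0,0.2,0,0,0,0,0,0,0,0,0]}}

```text
time_s: 16.7
ee_pos: [659.7, 229.1, 149.1]
ee_rot: [179.9, 0.1, 151.9]
force: [-0.0, -0.0, -0.7]
gripper_width: 11.7
gripper_force: 35.0
```

Call:
{"api": "step_arm", "payload": {"plan": [0,0,0.2,0,0,0,0,0,0.2,0,0,0,0,0,0.2,0,0,0,0,0,0.1,0,0,0,0,0,0.1,0,0,0]}}

```text
time_s: 17.12
ee_pos: [659.4, 229.0, 140.4]
ee_rot: [180.0, 0.0, 151.9]
force: [-0.3, 0.0, -1.5]
gripper_width: 11.5
gripper_force: 35.0
```

Call:
{"api": "step_arm", "payload": {"plan": [0,0,0.05,0,0,0,0,0,0,0,0,0,0,0,0,0,0,0]}}

```text
time_s: 17.37
ee_pos: [659.5, 229.0, 140.0]
ee_rot: [180.0, 0.0, 151.9]
force: [0.5, -0.2, -2.0]
gripper_width: 11.4
gripper_force: 35.0
```

Call:
{"api": "step_arm", "payload": {"plan": [0,0,0.05,0,0,0,0,0,0.05,0,0,0,0,0,0.05,0,0,0,0,0,0.05,0,0,0,0,0,0,0,0,0]}}

```text
time_s: 17.78
ee_pos: [659.5, 229.2, 138.4]
ee_rot: [180.0, 0.0, 151.9]
force: [-1.0, -0.7, 0.6]
gripper_width: 11.8
gripper_force: 35.0
```

Call:
{"api": "step_arm", "payload": {"plan": [0,0,0,0,0,0,0,0,0,0,0,0,0,0,0,0,0,0,0,0,0,0,0,0,0,0,0,0,0,0], "hand": 9.12}}

```text
time_s: 18.2
ee_pos: [659.5, 229.0, 138.0]
ee_rot: [180.0, 0.0, 151.9]
force: [0.4, 0.2, -0.4]
gripper_width: 41.8
gripper_force: 0.0
```

Call:
{"api": "step_arm", "payload": {"plan": [0,0,-0.6,0,0,0,0,0,-1.5,0,0,0,0,0,-2.0,0,0,0,0,0,-2.0,0,0,0,0,0,-1.6,0,0,0]}}

```text
time_s: 18.62
ee_pos: [659.8, 229.1, 217.1]
ee_rot: [179.9, 0.1, 151.9]
force: [0.3, 0.6, 0.2]
gripper_width: 75.7
gripper_force: 0.0
```

Call:
{"api": "step_arm", "payload": {"plan": [0,0,0,0,0,0.12,0,0,0,0,0,0.12,-0.48,-1.42,0,0,0,0,-0.96,-2.84,0,0,0,0,-1.12,-3.31,0,0,0,0]}}

```text
time_s: 19.03
ee_pos: [628.0, 156.1, 215.0]
ee_rot: [179.9, 0.0, 138.3]
force: [-0.2, -0.4, 0.2]
gripper_width: 91.2
gripper_force: 0.0
```

Call:
{"api": "step_arm", "payload": {"plan": [-1.12,-3.31,0,0,0,0,-1.12,-3.31,0,0,0,0,-1.12,-3.31,0,0,0,0,-1.12,-3.31,0,0,0,0,-1.12,-3.31,0,0,0,0]}}

```text
time_s: 19.45
ee_pos: [558.4, -6.4, 215.7]
ee_rot: [180.0, 0.1, 138.1]
force: [0.1, -0.3, -0.0]
gripper_width: 91.1
gripper_force: 0.0
```

Call:
{"api": "step_arm", "payload": {"plan": [-1.12,-3.31,0,0,0,0,-1.12,-3.31,0,0,0,0,-1.12,-3.31,0,0,0,0,-1.12,-3.31,0,0,0,0,-1.12,-3.31,0,0,0,0]}}

```text
time_s: 19.87
ee_pos: [489.6, -167.1, 215.7]
ee_rot: [180.0, 0.1, 138.1]
force: [-0.1, 0.1, 0.6]
gripper_width: 91.2
gripper_force: 0.0
```

Call:
{"api": "step_arm", "payload": {"plan": [-1.12,-3.31,0,0,0,0,-0.64,-1.89,0,0,0,0,-0.45,-1.33,0,0,0,0,0,0,0,0,0,0,0,0,0,0,0,0]}}

```text
time_s: 20.28
ee_pos: [463.2, -229.4, 215.4]
ee_rot: [180.0, 0.0, 138.0]
force: [0.7, 0.2, -0.6]
gripper_width: 91.2
gripper_force: 0.0
```

```bash
python3 - <<'E'
from h import *
s=sensors.state();f=viewer.grab_frame("wrist");save(f,"w3.png")
print(s["time_s"],s["ee_pos"],s["ee_rot"],s["qpos"].round(),s["force"])
print("TCP axis px",proj(f,[s["ee_pos"][0],s["ee_pos"][1],144]))
E
```

```text
20.2833 [ 463.2175726  -229.36359192  215.42799937] [1.79958068e+02 3.16853622e-02 1.38027316e+02] [-28.  14.  98.   0.  68. -76.] [ 0.72592905  0.24678302 -0.64593593]
TCP axis px [np.float64(316.4189283449183), np.float64(262.8739251474406)]
```

View pics/w3.png

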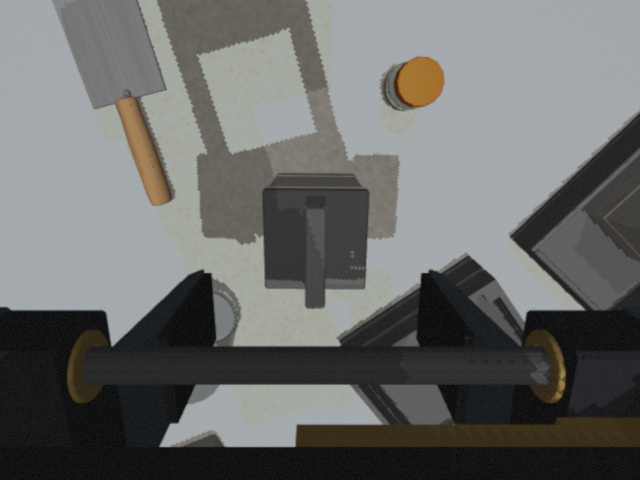

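Call:
{"api": "step_arm", "payload": {"plan": [0.25,0,2.0,0,0,0,0.25,0,2.0,0,0,0,0.25,0,2.0,0,0,0,0,0,1.6,0,0,0,0,0,0.5,0,0,0]}}

```text
time_s: 20.75
ee_pos: [456.8, -222.0, 131.8]
ee_rot: [-180.0, -0.3, 138.2]
force: [-1.7, -1.5, -0.2]
gripper_width: 91.0
gripper_force: 0.0
```

Call:
{"api": "step_arm", "payload": {"plan": [0,0,0,0,0,0,0,0,0,0,0,0,0,0,0,0,0,0,0,0,0,0,0,0,0,0,0,0,0,0], "hand": 0}}

```text
time_s: 21.17
ee_pos: [458.3, -224.2, 134.9]
ee_rot: [180.0, 0.1, 138.1]
force: [-0.6, -0.2, -0.1]
gripper_width: 60.9
gripper_force: 0.0
```

Call:
{"api": "step_arm", "payload": {"plan": [0,0,0,0,0,0,0,0,0,0,0,0,0,0,0,0,0,0,0,0,0,0,0,0,0,0,0,0,0,0]}}

```text
time_s: 21.58
ee_pos: [457.7, -224.1, 134.0]
ee_rot: [180.0, 0.0, 138.1]
force: [-0.9, 0.2, -0.7]
gripper_width: 27.4
gripper_force: 0.0
```

Call:
{"api": "step_arm", "payload": {"plan": [0,0,0,0,0,0,0,0,0,0,0,0,0,0,0,0,0,0,0,0,0,0,0,0,0,0,0,0,0,0]}}

```text
time_s: 22.0
ee_pos: [457.5, -224.0, 133.8]
ee_rot: [-180.0, -0.0, 138.1]
force: [0.7, 0.0, -1.6]
gripper_width: 11.9
gripper_force: 35.0
```

Call:
{"api": "step_arm", "payload": {"plan": [0,0,-0.2,0,0,0,0,0,-0.4,0,0,0,0,0,-0.4,0,0,0,0,0,-0.5,0,0,0,0,0,-0.5,0,0,0]}}

```text
time_s: 22.42
ee_pos: [457.7, -224.0, 154.4]
ee_rot: [180.0, -0.0, 138.1]
force: [0.0, 0.2, -3.9]
gripper_width: 11.6
gripper_force: 35.0
```

Call:
{"api": "step_arm", "payload": {"plan": [0,0,-1.0,0,0,0,0,0,-1.5,0,0,0,0,0,-1.5,0,0,0,0,0,-1.5,0,0,0,0,0,-1.0,0,0,0]}}

```text
time_s: 22.83
ee_pos: [458.2, -224.3, 221.3]
ee_rot: [180.0, 0.2, 138.1]
force: [0.4, -0.6, -3.8]
gripper_width: 11.4
gripper_force: 35.0
```

Call:
{"api": "step_arm", "payload": {"plan": [0,0,-0.5,0,0,0,0,0,0,0,0,0,0,0,0,0,0,0,0,0,0,0,0,0,0,0,0,0,0,0]}}

```text
time_s: 23.25
ee_pos: [457.2, -223.8, 223.0]
ee_rot: [-180.0, -0.1, 138.1]
force: [0.4, 0.0, -3.9]
gripper_width: 11.9
gripper_force: 35.0
```

Call:
{"api": "step_arm", "payload": {"plan": [-0.3,0.25,0,0,0,0,-0.6,0.51,0,0,0,0,-0.9,0.76,0,0,0,0,-1.21,1.02,0,0,0,0,-1.51,1.27,0,0,0,0]}}

```text
time_s: 23.67
ee_pos: [517.9, -225.9, 223.9]
ee_rot: [180.0, 0.0, 138.1]
force: [0.5, 1.0, -3.7]
gripper_width: 12.0
gripper_force: 35.0
```

Call:
{"api": "step_arm", "payload": {"plan": [-1.51,1.27,0,0,0,0,-1.51,1.27,0,0,0,0,-1.51,1.27,0,0,0,0,-1.51,1.27,0,0,0,0,-1.51,1.27,0,0,0,0]}}

```text
time_s: 24.08
ee_pos: [617.6, -228.7, 223.3]
ee_rot: [180.0, 0.0, 138.1]
force: [0.3, -0.3, -4.3]
gripper_width: 12.1
gripper_force: 35.0
```

Call:
{"api": "step_arm", "payload": {"plan": [-1.21,1.02,0,0,0,0,-0.9,0.76,0,0,0,0,-0.6,0.51,0,0,0,0,-0.3,0.25,0,0,0,0,-0.18,0.17,0,0,0,0]}}

```text
time_s: 24.5
ee_pos: [657.9, -229.9, 223.2]
ee_rot: [-180.0, -0.0, 138.2]
force: [0.2, -1.1, -2.9]
gripper_width: 11.5
gripper_force: 35.0
```

Call:
{"api": "step_arm", "payload": {"plan": [0,0,0.6,0,0,0,0,0,1.2,0,0,0,0,0,1.8,0,0,0,0,0,1.8,0,0,0,0,0,1.2,0,0,0]}}

```text
time_s: 24.92
ee_pos: [655.7, -229.8, 156.0]
ee_rot: [-179.9, -0.2, 138.1]
force: [-0.1, 0.5, -3.7]
gripper_width: 11.8
gripper_force: 35.0
```

Call:
{"api": "step_arm", "payload": {"plan": [0,0,0.5,0,0,0,0,0,0.2,0,0,0,0,0,0.2,0,0,0,0,0,0,0,0,0]}}

```text
time_s: 25.25
ee_pos: [657.6, -230.2, 149.7]
ee_rot: [180.0, 0.1, 138.1]
force: [0.1, -0.2, -4.4]
gripper_width: 12.0
gripper_force: 35.0
```

Call:
{"api": "step_arm", "payload": {"plan": [0,0,0.2,0,0,0,0,0,0.2,0,0,0,0,0,0.2,0,0,0,0,0,0.1,0,0,0,0,0,0.1,0,0,0]}}

```text
time_s: 25.67
ee_pos: [657.2, -230.0, 140.9]
ee_rot: [180.0, 0.0, 138.1]
force: [-0.9, 0.4, -3.7]
gripper_width: 12.0
gripper_force: 35.0
```

Call:
{"api": "step_arm", "payload": {"plan": [0,0,0.1,0,0,0,0,0,0.05,0,0,0,0,0,0.05,0,0,0,0,0,0,0,0,0,0,0,0,0,0,0]}}

```text
time_s: 26.08
ee_pos: [657.3, -230.1, 139.0]
ee_rot: [180.0, 0.0, 138.1]
force: [0.4, 0.5, -4.2]
gripper_width: 11.8
gripper_force: 35.0
```

Call:
{"api": "step_arm", "payload": {"plan": [0,0,0.05,0,0,0,0,0,0.05,0,0,0,0,0,0,0,0,0]}}

```text
time_s: 26.33
ee_pos: [657.3, -230.2, 138.9]
ee_rot: [180.0, 0.1, 138.1]
force: [-1.8, -0.1, 2.1]
gripper_width: 12.0
gripper_force: 35.0
```

Call:
{"api": "step_arm", "payload": {"plan": [0,0,0,0,0,0,0,0,0,0,0,0,0,0,0,0,0,0,0,0,0,0,0,0,0,0,0,0,0,0], "hand": 9.12}}

```text
time_s: 26.75
ee_pos: [657.4, -230.1, 138.0]
ee_rot: [180.0, 0.0, 138.1]
force: [0.5, -0.0, 0.7]
gripper_width: 42.3
gripper_force: 0.0
```

Call:
{"api": "step_arm", "payload": {"plan": [0,0,-0.6,0,0,0,0,0,-1.5,0,0,0,0,0,-2.5,0,0,0,0,0,-3.0,0,0,0,0,0,-3.0,0,0,0]}}

```text
time_s: 27.17
ee_pos: [656.9, -229.9, 245.1]
ee_rot: [-180.0, -0.0, 138.1]
force: [0.3, -0.5, 0.8]
gripper_width: 75.2
gripper_force: 0.0
```

Call:
{"api": "step_arm", "payload": {"plan": [1.5,-1.5,-1.5,0,0,0,2.5,-2.5,0,0,0,0,2,-2,0,0,0,0,0,0,0,0,0,0,0,0,0,0,0,0]}}

```text
time_s: 27.58
ee_pos: [571.7, -234.8, 260.3]
ee_rot: [180.0, 0.1, 138.1]
force: [0.6, -0.5, -0.7]
gripper_width: 91.2
gripper_force: 0.0
```

```bash
python3 - <<'E'
from h import *
f=viewer.grab_frame("scene");save(f,"end.png")
E
```

```text
(no output)
```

View pics/end.png

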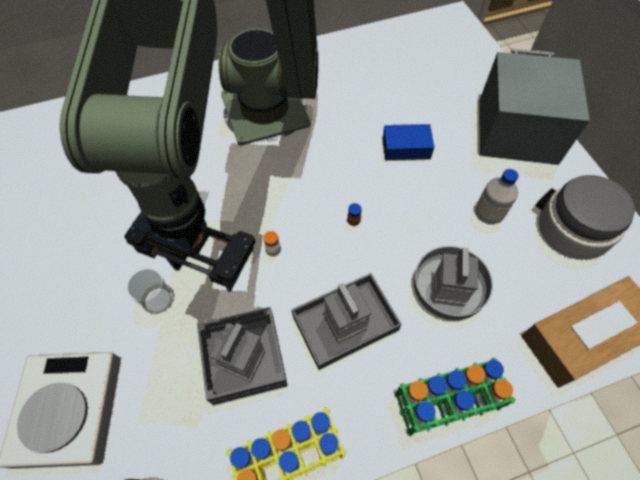

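All three canisters stand upright in their containers: basin (455,275), tray (346,310), crate (240,350). The other things are where they were, so I'm handing in.

```bash
python3 -c "
from workcell import env
print(env.job_done())"
```

```text
the job is handed in; nothing more can be done
None
```

The job is handed in, with no verdict returned: by felt weight the empty canister (about 1.5 N) is in the basin, the half-full one (about 3.9 N) in the crate and the full one (about 8 N) in the tray, all upright in the last picture with nothing else moved, at about 28 s of the 72 s allowed.

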